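# Put the sample under the inspection lamp and set the dimmer

### The arm

A 7-joint arm with a two-finger parallel gripper is mounted at the origin on a cart in front of the work surface, level with it; the furniture and walls round the work are solid. World frame = base frame: x ahead of the robot, y to its left, z up, the work surface at z = 0. Lengths are in m, angles in rad, forces in N, time in s.
With the tool pointing down it reaches from about 0.425 to 0.925 m from the base axis. Payload 6.8 kg.
Tool frame: the origin (TCP) lies on the centre line of the jaws, within the pads' length; the fingertips stand 8 mm ahead of it and the grasp point (between the pads) lies 11 mm behind it (bot.tips_ahead is the distance from the TCP to the fingertips, in m); z points along the fingers, y is the line along which they close (so a half turn about z gives the same grasp; the last joint's range is limited). The gripper opens to 85 mm and grips with 20 to 120 N. Pads are 22 mm wide; open, the fingers measure 114 mm over their backs; the gripper's body (76 mm by 85 mm) begins 54 mm behind the grasp point. The pads swing forward as they close: fully open they stand 13 mm farther back than shut.
Start: joints at [-1.414, 0.477, 0.022, 1.555, -0.011, 1.109, -0.083], TCP at [0.177, 0.651, 0.239] pointing down, gripper open.
Joint ranges: [-2.96, 2.96], [-0.34, 2.1], [-1.41, 1.46], [0.24, 2.44], [-1.37, 4.51], [0.17, 1.92], [-2.96, 2.96]. Speed limits (rad/s): [2.39, 2.39, 3.14, 3.14, 3.14, 3.14, 3.14].

### API

Orientations are given as a unit quaternion [w, x, y, z].
In Python, from station import bot gives the robot as it stands.
- The arm moves only by the tool send_rows, never from a script. Its argument "deltas" is text: rows parted by semicolons, each of 4 numbers parted by spaces: the shift along the tool's x, y, z in m, then the turn about the tool's z in degrees. In form: x y z spin; .... A call has 1 to 5 rows; each row is the pose to reach, as a shift and turn from the pose commanded when the call began, along the tool's axes at that moment; what a row does not reach only later rows make up. A row lasts 1/10 s, in which the tool goes at most 50 mm and 8.59 degrees, less where a joint would pass 70% of its speed; a pose out of reach is approached as far as the arm can. A call with a gripper value outside its range is refused whole. "claw" is the opening, from 0 (shut) to 1 (fully open), set as the call begins (left out, the last holds). The fingers move at their own pace and stop on an object; "force" is the grip in N (left out, the last holds). Time passes only in rows, so rows that repeat a pose let the fingers close. It gives the time, the measured TCP pose, the force, the opening and the grip force at its end, in the units of the state.
- bot.get_obs(): the state, without advancing time (a new reading comes with each control period).
- bot.read_camera(name): name is "scene" or "top"; returns a dict with "img" (400x640x3 uint8, red, green, blue), "depth" (400x640 float32, m along the optical axis (not along the pixel's ray), 0 where there is no reading), "fx", "fy", "cx", "cy" (pixels), "dist_coeffs" ([k1, k2, p1, p2, k3] as OpenCV has them; the pictures are not rectified), "camera_from_world" (4x4, takes a point from world to camera coordinates). Camera axes: x right, y up, looking along -z (the intrinsics and any distortion apply to the point x, -y, -z); pixel columns grow to the right and rows downward; lengths in m; the calibration is good to about 2 mm. A picture is of the moment at which its call begins.
- bot.hand_in(): hands the job in; it is judged then, once.
Trained networks look in a picture, given as the dict that the camera call returned (one of the last four; its "shot" number tells which), for a name from the list of things; names that differ only in an ending like _2 or _b are one class to them, and where a whole thing is asked for, a point or a joint stands for the part that bears it (a point fixed in the world has none). Each returns a list of dicts, best first, with "confidence" (0 to 1); they miss things now and then, are a little off and sometimes report something else, mostly with a low value. They report only what shows in the picture. A call takes as long as a camera call.
- bot.masks_of(picture, query): "mask" (400x640 bool, what is visible of it).
- bot.landmark_of(picture, query): "xyz" ([x, y, z] in m, in world coordinates, good to about 4 mm: a listed point, or the origin of a listed thing).
The state is a dict: "t": time; "q": joint angles; "joint_vel": joint speeds; "joint_torque": joint torques, N m; "eef_pos": TCP position; "tool_rot": TCP orientation; "contact_force": force on the tool from outside, world axes, zero at the start; "torque": the same for the moment, N m; "gripper_width": opening from 0.0 (shut) to 1.0 (fully open); "grasp_force": force on a finger pad.
Only numpy, scipy, OpenCV 4.12 (cv2) and the standard library are available. Lean on these libraries where they do the work, as an engineer would, in place of code of your own. Each camera call takes 0.05 s, during which the arm holds its last target. There are 200 camera calls.

### The job

Set up the inspection lamp for the bottle sample: push the dovetailed carriage along its way, under the lamp, until it wedges tight against the end stop; after that, gently roll the knurled dimmer wheel away from you with one fingertip up to its fourth click, so that the wheel's white line stands opposite the long tick. Leave the other things on the table where they are.

Things in the scene. Friction and masses are not known exactly. Their poses are not given: they have to be found in the camera images.
- lamp_stand: Inspection lamp fixed to the table. Origin: centre of the underside of its grey base plate (220 along x, 250 along y, 12 high); x points from its front (robot side) to its back, y left, z up. On its left half (centre line y = +62) a carriage on a dovetail way; on its right half (y = -68) the dimmer wheel in a sloping grey panel. All lengths in mm.
- lamp_edge (a point): Middle of the lower front edge of the flat white lamp head (205 x 250 mm, underside 259, top 290 mm above the table, on two posts at the back). It overhangs wheel and carriage: reach in with the tool tilted 30 to 45 degrees from vertical, fingertips pointing down and forward (+x of the stand), the gripper on the robot's side.
- push_face (a point): Centre of the front face of the carriage's black upright push plate, 59 mm above the table; moves with the carriage; axes as the stand, push along x. The plate is 60 wide (y), 46 high (23 mm each way), 10 thick. Below it the base reaches 12 mm above the table, the way's rails about 28 mm. A small bottle is fixed on the steel carriage behind the plate, its centre 71 mm behind this point.
- carriage (a joint): Travel of the carriage along its way in m, growing towards the back: 0 to 0.03 at the start, 0.070 when home against the dark steel end stop (a hard stop). Sliding takes about 2 N; over the last 20 mm the taper wedges, it takes about 4 to 8 N, and the carriage stays where it is left.
- wheel_crown (a point): Point of the wheel's edge farthest out of the sloping panel, midway across its width; does not turn with the wheel. z: straight out of the panel, away from the axis (up and towards the robot, 40 degrees from vertical). x: up the panel, the way the edge goes when the wheel is rolled away from the robot. y: along the axis. The lamp head's front edge is about 153 mm above it, 14 mm nearer the robot.
- wheel_mount: Sprung mount of the dimmer wheel: origin on the wheel's axis, 36 mm below wheel_crown, same axes. The wheel is black, knurled, 72 across, 22 wide; its edge stands 6 mm proud of a fixed black cheek on each side. The mount yields along -z: from about 2.5 N, then 1.2 N per mm, hard stop at 4 mm. Pressed 2 to 3 mm, a fingertip moved along x carries the edge with it, almost without slip.
- wheel (a joint): Angle of the wheel in rad, growing as its edge is rolled along x of wheel_crown; stops at 0 and at 7 clicks. A click every 0.349 rad (12.6 mm at the edge); let go, the wheel pulls itself into the nearest. Starts between 0 and click 2; click 4 (1.396 rad) is wanted. One white line crosses the edge; the cheeks bear a tick per click, 0 to 7, the fourth long; at click k the line is at tick k.
- carton: Bystander, to be left alone: small folding carton standing upright, 34x34x117, origin at the centre of its underside; close to the right side of the lamp stand. In mm.
- bottle: Bystander, to be left alone: small bottle with a black cap, 27x27x74, origin at the centre of its underside; close to the left side of the lamp stand. In mm.
- labels: Bystander, to be left alone: white roll of labels lying flat, 68 across, 26 high; front right of the table. In mm.
- tape: Bystander, to be left alone: roll of tan adhesive tape lying flat, 103 across, 25 high; left of the lamp stand. In mm.
- lying_carton: Bystander, to be left alone: small folding carton lying on its side, 117x34x34; front left of the table. In mm.

How it is judged:
On the way, in this order (a step that is already met when the one before it is completed fails the run):
1. the carriage is pushed home (0.067 m or more) and the wheel is still short of its fourth click (value of joint carriage above 0.067 m and value of joint wheel below 1.246 rad), for 0.2 s.
2. the wheel stands at its fourth click, the carriage still home (value of joint carriage above 0.067 m and value of joint wheel between 1.246 and 1.546 rad), for 0.2 s.
At the end, for the whole second after the job is handed in: The carriage is wedged home, at 0.067 m or more of its 0.070 m; the dimmer wheel rests at its fourth click, 1.396 rad within 0.15 rad; everything is released (all of step 2 and value of joint carriage below 0.075 m and velocity of joint wheel between -0.05 and 0.05 rad/s); the robot touches nothing.
It fails at once if the wheel is pressed with more than 30 N (contact force between anything else and wheel_mount above 30 N).
It fails at once if a bystander (carton, bottle, label roll, tape, lying carton) is moved by more than 20 mm (distance of any of carton, bottle, labels, tape, lying_carton from where it was at the start of the episode above 0.02 m).
It also fails if it takes over 48 s, if anything falls off the work surface, if the arm or the gripper's body presses on something with over 40 N, if the wrist force passes 120 N, or if a joint passes its speed limit or range.

## Working session

There is one attempt and no reset: what is moved stays moved. The work goes in short steps, Python scripts to look and compute and a tool call to move; the robot and the scene stay as the last step left them, time stands still between calls to the robot, and variables do not carry over. Pictures are saved under pics/ and viewed, at most 10 in all, crops included, and the job is handed in when it is done.

Besides the shell and the picture viewer there is one more tool, called after ">>>" by a JSON object that holds its "op" and its "data". send_rows: Moves the arm, as the interface text tells. Its arguments: {"type":"object","properties":{"deltas":{"type":"string"},"claw":{"type":"number"},"force":{"type":"number"}},"required":["deltas"]}

```bash
mkdir -p pics; ls; python3 - <<'E'
from station import bot
import cv2,numpy as np
np.set_printoptions(precision=4,suppress=True)
o=bot.get_obs();print(o['t'],o['eef_pos'],o['tool_rot'],o['contact_force'],bot.tips_ahead)
for n in("scene","top"):
    p=bot.read_camera(n);cv2.imwrite(f"pics/{n}0.png",p["img"][:,:,::-1])
    print(n,np.linalg.inv(p["camera_from_world"])[:3].round(3).tolist(),p['fx'])
    for k in("lamp_stand","lamp_edge","push_face","wheel_crown","wheel_mount","carton","bottle","labels","tape","lying_carton"):
        print(k,[(np.round(d['xyz'],4).tolist(),round(d['confidence'],2)) for d in bot.landmark_of(p,k)[:2]])
E
```

```text
pics
0.0 [0.1765 0.6509 0.2383] [-0.0001  0.132   0.9912 -0.0009] [ 0.1935  0.7541 -0.0066] 0.008
scene [[0.555, 0.618, -0.557, -0.18], [-0.832, 0.406, -0.378, -0.536], [-0.007, 0.673, 0.739, 1.153]] 481.6259989206982
lamp_stand [([0.6631, -0.0116, -0.0005], 0.92)]
lamp_edge [([0.5705, -0.0129, 0.2602], 0.82)]
push_face [([0.5626, 0.0462, 0.0571], 0.68)]
wheel_crown [([0.591, -0.0812, 0.1079], 0.67), ([0.5691, -0.0154, 0.2613], 0.38)]
wheel_mount [([0.6121, -0.0792, 0.0797], 0.62)]
carton [([0.615, -0.2025, -0.0007], 0.76)]
bottle [([0.6528, 0.1566, -0.0038], 0.48)]
labels [([0.4308, -0.36, 0.002], 0.61)]
tape [([0.6106, 0.3549, -0.0019], 0.94), ([0.6512, 0.1572, -0.0001], 0.15)]
lying_carton [([0.4185, 0.3148, -0.0009], 0.55)]
top [[0.035, 0.927, -0.372, 0.043], [-0.999, 0.03, -0.019, -0.054], [-0.007, 0.373, 0.928, 1.48]] 487.1428204173953
lamp_stand [([0.6613, -0.0098, 0.0012], 0.89)]
lamp_edge [([0.6139, 0.3508, -0.0008], 0.68), ([0.5727, -0.0134, 0.2615], 0.62)]
push_face [([0.5585, 0.0463, 0.0566], 0.82), ([0.572, -0.0155, 0.2584], 0.36)]
wheel_crown [([0.592, -0.0823, 0.1107], 0.47)]
wheel_mount [([0.6084, -0.0847, 0.0829], 0.53)]
carton [([0.6145, -0.1997, -0.0027], 0.68)]
bottle [([0.6545, 0.1535, 0.0013], 0.44)]
labels [([0.4278, -0.3559, 0.0005], 0.65)]
tape [([0.6148, 0.3514, -0.0011], 0.74)]
lying_carton [([0.4199, 0.3133, 0.0004], 0.72)]
```

View pics/scene0.png

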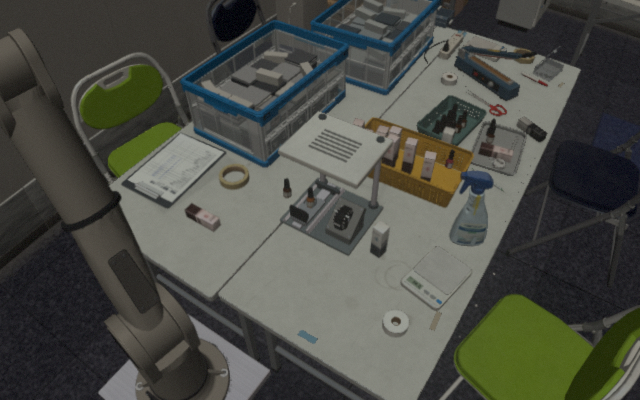

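View pics/top0.png

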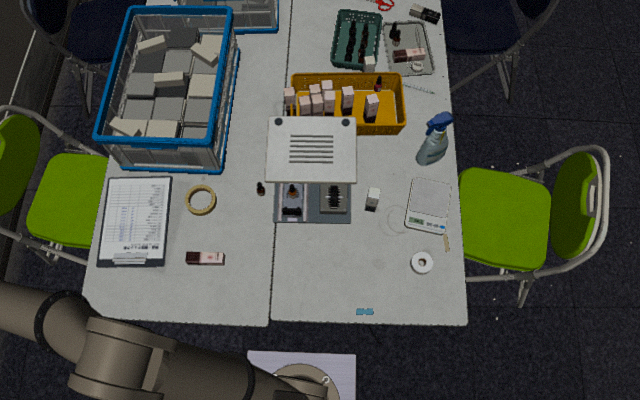

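The scene picture shows the stand in mid-table, wheel near (343,215), push plate near (298,212), and the lamp head at (335,145). The top picture shows the head's front edge at about row 182, columns 265–355. Network points agree with the given heights. I'll move to the front, up high, and see how the tilt can be made.

>>> {"op": "send_rows", "data": {"deltas": "-0.015 -0.015 -0.04 0; -0.03 -0.035 -0.075 0; -0.055 -0.065 -0.1 -4; -0.082 -0.096 -0.117 -8; -0.11 -0.127 -0.134 -12", "claw": 0}}

```text
t: 1.6
eef_pos: [0.25, 0.4989, 0.3745]
tool_rot: [0.0, 0.026, 1.0, 0.001]
contact_force: [0.4, -0.7, -0.0]
gripper_width: 0.143
grasp_force: 0.0
```

```bash
cat > h.py <<'E'
from station import bot
import cv2,numpy as np
from scipy.spatial.transform import Rotation as R
np.set_printoptions(precision=4,suppress=True)
def T():
    o=bot.get_obs();w,x,y,z=o['tool_rot'];return R.from_quat([x,y,z,w]).as_matrix(),np.array(o['eef_pos']),o
def st():
    r,p,o=T();print('t',o['t'],'tcp',p,'tip',p+r[:,2]*.008);print(r);print('q',np.array(o['q']),'F',np.array(o['contact_force']))
def to(w,r=None): # tool-frame shift to bring TCP to w
    r,p,o=T();print('shift',r.T@(np.array(w)-p))
def ray(p,u,v,z):
    M=np.linalg.inv(p["camera_from_world"]);K=np.array([[p['fx'],0,p['cx']],[0,p['fy'],p['cy']],[0,0,1]])
    a=cv2.undistortPoints(np.array([[[u,v]]],float),K,np.array(p['dist_coeffs']))[0,0]
    d=M[:3,:3]@[a[0],-a[1],-1];c=M[:3,3];return c+d*(z-c[2])/d[2]
E
python3 - <<'E'
from h import *
st()
p=bot.read_camera("top")
m=bot.masks_of(p,"lamp_stand")[0]['mask']
g=p['img'].astype(int).min(2); w=(m&(g>140)).astype(np.uint8)
c=max(cv2.findContours(w,0,1)[0],key=cv2.contourArea)
b=cv2.approxPolyDP(c,6,True)[:,0]
for u,v in b: print(u,v,ray(p,u,v,.29))
E
```

```text
t 1.6 tcp [0.25   0.4989 0.3745] tip [0.25   0.4989 0.3665]
[[-0.9987  0.0519  0.0004]
 [ 0.0519  0.9987  0.0011]
 [-0.0003  0.0011 -1.    ]]
q [-1.2481  0.1823  0.0353  1.6599 -0.0067  1.2984  0.3073] F [ 0.4416 -0.7285 -0.0494]
269 118 [0.7621 0.1094 0.29  ]
266 180 [0.5697 0.1035 0.29  ]
355 181 [ 0.5744 -0.1345  0.29  ]
353 117 [ 0.7727 -0.1284  0.29  ]
```

>>> {"op": "send_rows", "data": {"deltas": "-0.02 -0.04 -0.015 0; -0.04 -0.08 -0.03 -1; -0.06 -0.12 -0.045 -2; -0.08 -0.16 -0.06 -3; -0.1 -0.2 -0.08 -5"}}

```text
t: 2.2
eef_pos: [0.3384, 0.2933, 0.4534]
tool_rot: [-0.0, -0.016, 1.0, -0.0]
contact_force: [1.1, 0.6, 0.9]
gripper_width: 0.005
grasp_force: 0.0
```

>>> {"op": "send_rows", "data": {"deltas": "-0.01 -0.045 -0.01 0; -0.02 -0.09 -0.02 0; -0.03 -0.135 -0.03 0; -0.04 -0.18 -0.04 0; -0.06 -0.22 -0.06 0"}}

```text
t: 2.7
eef_pos: [0.4047, 0.0747, 0.5132]
tool_rot: [-0.001, -0.016, 1.0, 0.0]
contact_force: [0.2, 1.6, 0.6]
gripper_width: 0.0
grasp_force: 0.0
```

>>> {"op": "send_rows", "data": {"deltas": "0 -0.03 -0.04 0; 0 -0.06 -0.08 0; 0 -0.08 -0.12 0; 0 -0.08 -0.17 0; 0 -0.08 -0.22 0"}}

```text
t: 3.2
eef_pos: [0.402, -0.0012, 0.6562]
tool_rot: [0.013, -0.014, 1.0, -0.006]
contact_force: [-0.3, 0.7, 0.3]
gripper_width: -0.001
grasp_force: 0.0
```

```bash
python3 -c "
from h import *
st()"
```

```text
t 3.2 tcp [ 0.402  -0.0012  0.6562] tip [ 0.4023 -0.0013  0.6482]
[[-0.9993 -0.0284  0.0256]
 [-0.0287  0.9995 -0.0113]
 [-0.0252 -0.012  -0.9996]]
q [-0.496  -0.1364  0.2716  1.3738  0.0558  1.8765  1.3903] F [-0.2928  0.6801  0.2938]
```

>>> {"op": "send_rows", "data": {"deltas": "0 0 -0.04 0; 0 0 -0.08 0; 0 0 -0.12 0; 0 0 -0.16 0; 0 0 -0.2 0"}}

```text
t: 3.7
eef_pos: [0.3909, -0.0014, 0.6859]
tool_rot: [0.029, -0.012, 0.999, -0.013]
contact_force: [-0.2, -0.4, 0.3]
gripper_width: -0.001
grasp_force: 0.0
```

```bash
python3 -c "
from h import *
st()"
```

```text
t 3.7 tcp [ 0.3909 -0.0014  0.6859] tip [ 0.3914 -0.0016  0.6779]
[[-0.998  -0.0242  0.0578]
 [-0.0256  0.9994 -0.0246]
 [-0.0571 -0.026  -0.998 ]]
q [ 0.3457 -0.1091 -0.4361  1.2849 -0.0173  1.9002  1.5002] F [-0.1946 -0.4479  0.259 ]
```

>>> {"op": "send_rows", "data": {"deltas": "-0.04 0 -0.03 0; -0.08 0 -0.06 0; -0.12 0 -0.09 0; -0.16 0 -0.12 0; -0.2 0 -0.15 0"}}

```text
t: 4.2
eef_pos: [0.463, -0.0093, 0.7085]
tool_rot: [0.045, -0.011, 0.999, -0.006]
contact_force: [0.1, -0.6, 0.2]
gripper_width: -0.005
grasp_force: 0.0
```

```bash
python3 -c "
from h import *
st()"
```

```text
t 4.2 tcp [ 0.463  -0.0093  0.7085] tip [ 0.4637 -0.0094  0.7006]
[[-0.9958 -0.0216  0.0893]
 [-0.0227  0.9997 -0.0116]
 [-0.0891 -0.0136 -0.9959]]
q [-0.1654 -0.0006  0.0346  1.1406  0.0246  1.9144  1.4715] F [ 0.0737 -0.6209  0.2343]
```

>>> {"op": "send_rows", "data": {"deltas": "0 0 0 0; 0 0 0 0;0 0 0 0"}}

```text
t: 4.5
eef_pos: [0.4619, -0.0079, 0.7088]
tool_rot: [0.045, -0.013, 0.999, -0.006]
contact_force: [0.4, 0.1, -0.2]
gripper_width: -0.001
grasp_force: 0.0
```

```bash
python3 -c "
from h import *
st()"
```

```text
t 4.5 tcp [ 0.4619 -0.0079  0.7088] tip [ 0.4626 -0.008   0.7008]
[[-0.9956 -0.0255  0.0896]
 [-0.0266  0.9996 -0.0113]
 [-0.0893 -0.0137 -0.9959]]
q [-0.158  -0.0021  0.0236  1.1414  0.0247  1.9147  1.4719] F [ 0.4091  0.1256 -0.1857]
```

>>> {"op": "send_rows", "data": {"deltas": "-0.3 0 -0.4 0; -0.3 0 -0.4 0; -0.3 0 -0.4 0; -0.3 0 -0.4 0; -0.3 0 -0.4 0"}}

```text
t: 5.0
eef_pos: [0.5263, -0.0135, 0.7305]
tool_rot: [0.068, -0.013, 0.998, -0.006]
contact_force: [0.2, -0.4, 0.4]
gripper_width: 0.0
grasp_force: 0.0
```

```bash
python3 -c "
from h import *
st()"
```

```text
t 5.0 tcp [ 0.5263 -0.0135  0.7305] tip [ 0.5274 -0.0136  0.7225]
[[-0.9904 -0.0253  0.1356]
 [-0.027   0.9996 -0.0109]
 [-0.1353 -0.0145 -0.9907]]
q [-0.8245  0.1188  0.8879  1.0126 -0.094   1.9155  1.6128] F [ 0.2193 -0.3986  0.4081]
```

>>> {"op": "send_rows", "data": {"deltas": "-0.1 0 -0.4 0; -0.1 0 -0.4 0; -0.1 0 -0.4 0; -0.1 0 -0.4 0; -0.1 0 -0.4 0"}}

```text
t: 5.5
eef_pos: [0.5331, -0.012, 0.7594]
tool_rot: [0.099, -0.012, 0.995, -0.008]
contact_force: [-0.4, 0.1, -0.4]
gripper_width: -0.001
grasp_force: 0.0
```

```bash
python3 -c "
from h import *
st()"
```

```text
t 5.5 tcp [ 0.5331 -0.012   0.7594] tip [ 0.5347 -0.0121  0.7515]
[[-0.98   -0.0226  0.1975]
 [-0.0256  0.9996 -0.0126]
 [-0.1971 -0.0174 -0.9802]]
q [-0.8065  0.1218  0.8738  0.9464 -0.0972  1.9152  1.6073] F [-0.4387  0.1291 -0.4344]
```

>>> {"op": "send_rows", "data": {"deltas": "-0.05 0 -0.5 0; -0.05 0 -0.5 0; -0.05 0 -0.5 0; -0.05 0 -0.5 0; -0.05 0 -0.5 0"}}

```text
t: 6.0
eef_pos: [0.5153, -0.0079, 0.7907]
tool_rot: [0.131, -0.015, 0.991, -0.007]
contact_force: [1.8, 0.2, -1.0]
gripper_width: 0.0
grasp_force: 0.0
```

>>> {"op": "send_rows", "data": {"deltas": "-0.1 0 -0.5 0; -0.1 0 -0.5 0; -0.1 0 -0.5 0; -0.1 0 -0.5 0; -0.1 0 -0.5 0"}}

```text
t: 6.5
eef_pos: [0.5185, -0.004, 0.8127]
tool_rot: [0.154, -0.023, 0.988, -0.004]
contact_force: [3.2, 1.4, -1.6]
gripper_width: 0.005
grasp_force: 0.0
```

```bash
python3 -c "
from h import *
st()"
```

```text
t 6.5 tcp [ 0.5185 -0.004   0.8127] tip [ 0.521  -0.004   0.8051]
[[-0.9515 -0.0444  0.3043]
 [-0.0465  0.9989  0.0001]
 [-0.304  -0.0141 -0.9526]]
q [-1.1119  0.0873  1.1785  0.8816 -0.1028  1.9149  1.6201] F [ 3.2221  1.3934 -1.6198]
```

>>> {"op": "send_rows", "data": {"deltas": "-0.05 0 -0.5 0; -0.05 0 -0.5 0; -0.05 0 -0.5 0; -0.05 0 -0.5 0; -0.05 0 -0.5 0"}}

```text
t: 7.0
eef_pos: [0.4748, -0.0047, 0.8812]
tool_rot: [0.231, -0.019, 0.973, -0.002]
contact_force: [-1.0, 1.8, 0.5]
gripper_width: -0.001
grasp_force: 0.0
```

>>> {"op": "send_rows", "data": {"deltas": "-0.05 0 -0.5 0; -0.05 0 -0.5 0; -0.05 0 -0.5 0; -0.05 0 -0.5 0; -0.05 0 -0.5 0"}}

```text
t: 7.5
eef_pos: [0.4559, -0.012, 0.8936]
tool_rot: [0.241, -0.01, 0.97, -0.011]
contact_force: [0.2, 0.8, 0.6]
gripper_width: 0.005
grasp_force: 0.0
```

```bash
python3 -c "
from h import *
st()"
```

```text
t 7.5 tcp [ 0.4559 -0.012   0.8936] tip [ 0.4596 -0.0122  0.8865]
[[-0.8836 -0.0142  0.468 ]
 [-0.0252  0.9995 -0.0173]
 [-0.4675 -0.0271 -0.8836]]
q [-0.1036 -0.0333 -0.0723  0.78    0.103   1.9153  1.4738] F [0.2164 0.8307 0.5555]
```

>>> {"op": "send_rows", "data": {"deltas": "-0.1 0 -0.5 0; -0.1 0 -0.5 0; -0.1 0 -0.5 0; -0.1 0 -0.5 0; -0.1 0 -0.5 0"}}

```text
t: 8.0
eef_pos: [0.4305, -0.0175, 0.9123]
tool_rot: [0.258, -0.01, 0.966, -0.011]
contact_force: [0.1, -0.8, -0.7]
gripper_width: -0.0
grasp_force: 0.0
```

>>> {"op": "send_rows", "data": {"deltas": "-0.1 0 -0.5 0; -0.1 0 -0.5 0; -0.1 0 -0.5 0; -0.1 0 -0.5 0; -0.1 0 -0.5 0"}}

```text
t: 8.5
eef_pos: [0.3864, -0.0167, 0.9406]
tool_rot: [0.289, -0.007, 0.957, -0.013]
contact_force: [-0.4, 0.1, 0.0]
gripper_width: -0.004
grasp_force: 0.0
```

```bash
python3 -c "
from h import *
st()"
```

```text
t 8.5 tcp [ 0.3864 -0.0167  0.9406] tip [ 0.3908 -0.0169  0.9339]
[[-0.8331 -0.0066  0.553 ]
 [-0.0219  0.9995 -0.0211]
 [-0.5526 -0.0297 -0.8329]]
q [ 0.7901 -0.1228 -0.6754  0.7319 -0.1151  1.9154  1.6098] F [-0.3896  0.0677  0.0273]
```

>>> {"op": "send_rows", "data": {"deltas": "-0.1 0 -0.5 -2; -0.1 0 -0.5 -2; -0.1 0 -0.5 -2; -0.1 0 -0.5 -2; -0.1 0 -0.5 -2"}}

```text
t: 9.0
eef_pos: [0.376, -0.0044, 0.9637]
tool_rot: [0.314, -0.028, 0.949, -0.02]
contact_force: [-0.7, 0.7, 0.0]
gripper_width: 0.002
grasp_force: 0.0
```

```bash
python3 - <<'E'
from h import *
st()
for w in ([.43,-.0,.5],[.45,.044,.2],[.535,.0455,.072]): to(w)
E
```

```text
t 9.0 tcp [ 0.376  -0.0044  0.9637] tip [ 0.3808 -0.0046  0.9573]
[[-0.8008 -0.0408  0.5976]
 [-0.0654  0.9977 -0.0194]
 [-0.5954 -0.0546 -0.8016]]
q [ 0.5021 -0.129  -0.5126  0.6982 -0.0288  1.9153  1.5832] F [-0.7423  0.7171  0.011 ]
shift [0.2326 0.0275 0.4038]
shift [0.3923 0.087  0.6554]
shift [0.4004 0.092  0.8088]
```

>>> {"op": "send_rows", "data": {"deltas": "0.023 0.003 0.04 0; 0.046 0.006 0.08 0; 0.069 0.008 0.12 0; 0.092 0.011 0.16 0; 0.115 0.014 0.2 0"}}

```text
t: 9.5
eef_pos: [0.4341, 0.0172, 0.7482]
tool_rot: [0.308, -0.044, 0.95, -0.013]
contact_force: [-0.3, 5.9, 1.0]
gripper_width: 0.003
grasp_force: 0.0
```

>>> {"op": "send_rows", "data": {"deltas": "0.023 0.003 0.04 0; 0.046 0.006 0.08 0; 0.069 0.008 0.12 0; 0.092 0.011 0.16 0; 0.115 0.014 0.2 0"}}

```text
t: 10.0
eef_pos: [0.4757, 0.0039, 0.5209]
tool_rot: [0.3, -0.024, 0.953, -0.022]
contact_force: [-0.2, -0.0, -0.6]
gripper_width: 0.002
grasp_force: 0.0
```

```bash
python3 - <<'E'
from h import *
st()
for w in ([.45,.044,.2],[.535,.0455,.072]): to(w)
E
```

```text
t 10.0 tcp [0.4757 0.0039 0.5209] tip [0.4803 0.0037 0.5143]
[[-0.8185 -0.0324  0.5736]
 [-0.0587  0.9979 -0.0273]
 [-0.5715 -0.056  -0.8187]]
q [ 0.2557 -0.3361 -0.3383  1.9317 -0.032   0.921   1.533 ] F [-0.178  -0.0445 -0.5563]
shift [0.2021 0.0588 0.2469]
shift [0.2056 0.0647 0.4004]
```

>>> {"op": "send_rows", "data": {"deltas": "0.025 0.008 0.038 0; 0.05 0.016 0.076 0; 0.075 0.025 0.114 0; 0.1 0.033 0.15 0; 0.125 0.041 0.188 0"}}

```text
t: 10.5
eef_pos: [0.4796, 0.033, 0.2947]
tool_rot: [0.301, -0.024, 0.953, -0.021]
contact_force: [2.0, -1.3, 0.0]
gripper_width: 0.001
grasp_force: 0.0
```

```bash
python3 - <<'E'
from h import *
st()
p=bot.read_camera("scene")
print([(d['xyz'],d['confidence']) for d in bot.landmark_of(p,"push_face")[:2]])
for w in ([.50,.044,.12],[.535,.0455,.058]): to(w)
E
```

```text
t 10.5 tcp [0.4796 0.033  0.2947] tip [0.4842 0.0328 0.2882]
[[-0.8174 -0.0336  0.5751]
 [-0.059   0.9979 -0.0256]
 [-0.573  -0.0549 -0.8177]]
q [ 0.3756 -0.1649 -0.6236  2.3141  0.2247  0.3832  1.1674] F [ 2.0337 -1.2555  0.0138]
[([0.5597, 0.0476, 0.0565], 0.6), ([0.6144, -0.2022, -0.0016], 0.58)]
shift [0.0752 0.0205 0.153 ]
shift [0.0811 0.0242 0.2239]
```

>>> {"op": "send_rows", "data": {"deltas": "0.017 0.005 0.04 0; 0.034 0.01 0.08 0; 0.052 0.015 0.12 0; 0.07 0.02 0.165 0; 0.081 0.024 0.205 0"}}

```text
t: 11.1
eef_pos: [0.506, 0.0253, 0.1902]
tool_rot: [0.299, -0.019, 0.953, -0.034]
contact_force: [0.2, -0.5, 1.5]
gripper_width: -0.002
grasp_force: 0.0
```

>>> {"op": "send_rows", "data": {"deltas": "0 0 0.015 0; 0 0 0.019 0"}}

```text
t: 11.3
eef_pos: [0.5163, 0.0248, 0.1734]
tool_rot: [0.298, -0.02, 0.954, -0.034]
contact_force: [0.1, -0.1, 0.4]
gripper_width: -0.0
grasp_force: 0.0
```

```bash
python3 - <<'E'
from h import *
st()
r,p,o=T()
print("per 10mm stand-x", r.T@np.array([.01,.0004,0]))
to([.535,.0455,.058])
E
```

```text
t 11.3 tcp [0.5163 0.0248 0.1734] tip [0.5208 0.0244 0.1668]
[[-0.8218 -0.0175  0.5695]
 [-0.0576  0.997  -0.0525]
 [-0.5669 -0.0759 -0.8203]]
q [ 0.4041  0.1866 -0.7548  2.3818  1.4673  0.3518 -0.0475] F [ 0.0597 -0.1322  0.3887]
per 10mm stand-x [-0.0082  0.0002  0.0057]
shift [0.0488 0.029  0.1042]
```

>>> {"op": "send_rows", "data": {"deltas": "0.015 0.01 0.035 0; 0.03 0.02 0.07 0; 0.049 0.029 0.104 0; 0.049 0.029 0.104 0"}}

```text
t: 11.7
eef_pos: [0.5299, 0.0474, 0.0503]
tool_rot: [0.291, -0.02, 0.956, -0.032]
contact_force: [-0.1, -0.3, -0.0]
gripper_width: -0.006
grasp_force: 0.0
```

```bash
python3 - <<'E'
from h import *
st()
to([.535,.0455,.058])
E
```

```text
t 11.7 tcp [0.5299 0.0474 0.0503] tip [0.5344 0.0471 0.0437]
[[-0.8302 -0.0205  0.5571]
 [-0.0571  0.9972 -0.0485]
 [-0.5545 -0.0721 -0.8291]]
q [ 0.3106  0.5666 -0.7639  2.4015  2.0394  0.6451 -0.5918] F [-0.0552 -0.2989 -0.0443]
shift [-0.0084 -0.0026 -0.0034]
```

>>> {"op": "send_rows", "data": {"deltas": "-0.009 0 0.004 0; -0.018 0 0.009 0; -0.026 0 0.014 0; -0.034 0 0.02 0; -0.042 0 0.026 0"}}

```text
t: 12.2
eef_pos: [0.5839, 0.0487, 0.0624]
tool_rot: [0.299, -0.021, 0.953, -0.033]
contact_force: [-3.3, 0.3, 2.1]
gripper_width: -0.001
grasp_force: 1.3
```

```bash
python3 - <<'E'
from h import *
st()
E
```

```text
t 12.2 tcp [0.5839 0.0487 0.0624] tip [0.5885 0.0483 0.0559]
[[-0.8199 -0.021   0.5721]
 [-0.0604  0.9969 -0.0499]
 [-0.5693 -0.0755 -0.8186]]
q [ 0.2906  0.571  -0.7119  2.2962  1.9818  0.5902 -0.4826] F [-3.2644  0.3484  2.1241]
```

>>> {"op": "send_rows", "data": {"deltas": "-0.005 0 0.0034 0; -0.01 0 0.007 0; -0.015 0 0.0105 0"}}

```text
t: 12.5
eef_pos: [0.5995, 0.0497, 0.0593]
tool_rot: [0.297, -0.022, 0.954, -0.032]
contact_force: [-9.0, -0.6, 6.9]
gripper_width: -0.006
grasp_force: 4.4
```

```bash
python3 - <<'E'
from h import *
st()
E
```

```text
t 12.5 tcp [0.5995 0.0497 0.0593] tip [0.604  0.0493 0.0527]
[[-0.8232 -0.0225  0.5673]
 [-0.0605  0.997  -0.0483]
 [-0.5645 -0.0741 -0.8221]]
q [ 0.2812  0.5874 -0.6934  2.26    1.9596  0.5746 -0.4442] F [-8.9694 -0.6469  6.9315]
```

>>> {"op": "send_rows", "data": {"deltas": "-0.0035 0 0.002 0; -0.007 0 0.004 0; -0.0105 0 0.006 0"}}

```text
t: 12.8
eef_pos: [0.6035, 0.0501, 0.0572]
tool_rot: [0.291, -0.023, 0.956, -0.032]
contact_force: [-58.0, -6.5, 45.4]
gripper_width: 0.002
grasp_force: 28.9
```

>>> {"op": "send_rows", "data": {"deltas": "-0.003 0 0.0018 0; -0.006 0 0.0035 0"}}

```text
t: 13.0
eef_pos: [0.6038, 0.0505, 0.0552]
tool_rot: [0.287, -0.024, 0.957, -0.032]
contact_force: [-78.5, -7.5, 57.5]
gripper_width: 0.0
grasp_force: 39.7
```

```bash
python3 - <<'E'
from h import *
st()
for c in("scene","top"):
    p=bot.read_camera(c)
    print([(d['xyz'],d['confidence']) for d in bot.landmark_of(p,"push_face")[:2]])
cv2.imwrite("pics/p2.png",cv2.resize(bot.read_camera("scene")["img"][150:270,260:420,::-1],None,fx=5,fy=5,interpolation=2))
E
```

```text
t 13.0 tcp [0.6038 0.0505 0.0552] tip [0.6082 0.0501 0.0486]
[[-0.8338 -0.0284  0.5514]
 [-0.0648  0.9968 -0.0467]
 [-0.5483 -0.0746 -0.8329]]
q [ 0.2703  0.593  -0.6768  2.2403  1.9198  0.5538 -0.3975] F [-78.5269  -7.5448  57.4771]
[([0.6163, 0.0465, 0.0558], 0.91)]
[([0.6128, 0.0493, 0.0565], 0.62), ([0.6102, 0.3521, -0.0014], 0.25)]
```

>>> {"op": "send_rows", "data": {"deltas": "0.01 0 -0.007 0; 0.025 0 -0.018 0; 0.025 0 -0.055 0; 0.025 0 -0.1 0;0.025 0 -0.13 0"}}

```text
t: 13.75
eef_pos: [0.5238, 0.0559, 0.1551]
tool_rot: [0.297, -0.022, 0.954, -0.031]
contact_force: [-0.5, -0.4, 0.4]
gripper_width: 0.002
grasp_force: 0.0
```

```bash
python3 - <<'E'
from h import *
st()
C=np.array([.588,-.082,.1075]);zc=np.array([-.643,-.022,.766]);xc=np.array([.766,.027,.643])
r,p,o=T()
for a,b in((-.015,.06),(-.015,.01)):
    to(C+xc*a+zc*b-.008*r[:,2])
print('xc in tool',r.T@xc,'zc',r.T@zc)
p=bot.read_camera("scene")
print([(d['xyz'],d['confidence']) for q in("push_face","wheel_crown","wheel_mount") for d in bot.landmark_of(p,q)[:1]])
cv2.imwrite("pics/w0.png",cv2.resize(p["img"][180:260,280:400,::-1],None,fx=6,fy=6,interpolation=2))
E
```

```text
t 13.75 tcp [0.5238 0.0559 0.1551] tip [0.5284 0.0555 0.1485]
[[-0.8221 -0.0236  0.5689]
 [-0.061   0.997  -0.0468]
 [-0.5661 -0.0732 -0.8211]]
q [ 0.2803  0.2495 -0.7205  2.373   1.5677  0.4193 -0.203 ] F [-0.5062 -0.3782  0.4004]
shift [ 0.0033 -0.1387  0.0158]
shift [-0.0015 -0.1356  0.0655]
xc in tool [-0.9954 -0.0382 -0.0934] zc [ 0.0963 -0.0628 -0.9937]
[([0.6137, 0.0498, 0.0562], 0.87), ([0.588, -0.0831, 0.109], 0.74), ([0.6102, -0.0808, 0.0807], 0.56)]
```

View pics/w0.png

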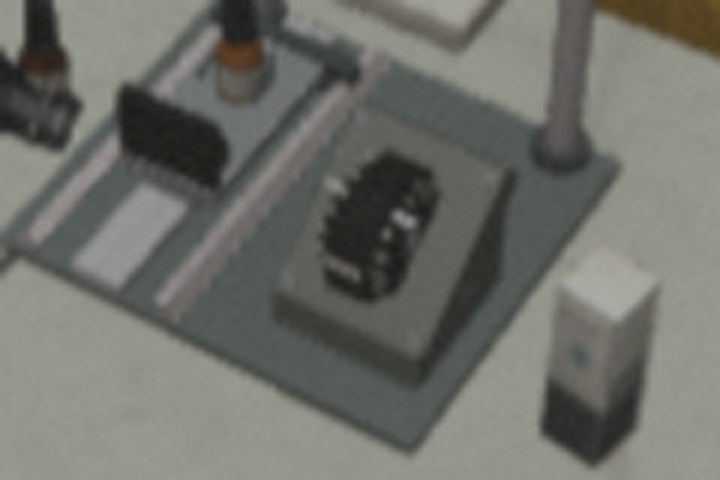

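The crop shows the carriage home with its plate at (170,135). The wheel has long ticks at (335,185) and (405,218), and its white line is low, at (345,268). I'll project the click angles to find which click that is.

```bash
cat >> h.py <<'E'
C=np.array([.588,-.082,.1078]);zc=np.array([-.6425,-.0225,.766]);xc=np.array([.7655,.0268,.643]);yc=np.cross(zc,xc)
def proj(p,w):
    a=p["camera_from_world"]@np.r_[w,1];K=np.array([[p['fx'],0,p['cx']],[0,p['fy'],p['cy']],[0,0,1]])
    return cv2.projectPoints(np.array([[a[0],-a[1],-a[2]]]),np.zeros(3),np.zeros(3),K,np.array(p['dist_coeffs']))[0][0,0]
E
python3 - <<'E'
from h import *
p=bot.read_camera("scene")
for k in range(8):
    a=(k-3.5)*.349;u=np.sin(a)*xc+np.cos(a)*zc
    print(k,*[((proj(p,C-.036*zc+u*rr+y*yc)-[280,180])*6).round() for rr,y in((.0365,0),(.030,.014),(.030,-.014))])
E
```

```text
0 [335. 285.] [316. 262.] [366. 285.]
1 [333. 271.] [315. 251.] [365. 274.]
2 [336. 252.] [317. 235.] [368. 258.]
3 [343. 228.] [323. 215.] [374. 239.]
4 [354. 204.] [332. 195.] [382. 219.]
5 [367. 181.] [342. 177.] [393. 200.]
6 [380. 164.] [353. 163.] [404. 186.]
7 [392. 155.] [363. 155.] [413. 178.]
```

>>> {"op": "send_rows", "data": {"deltas": "0.001 -0.045 0 0; 0.002 -0.09 0.005 0; 0.003 -0.136 0.015 0; 0.001 -0.136 0.035 0;0.001 -0.136 0.035 0"}}

```text
t: 14.5
eef_pos: [0.5468, -0.0842, 0.1315]
tool_rot: [0.295, -0.019, 0.955, -0.031]
contact_force: [-1.2, 0.6, 0.1]
gripper_width: 0.003
grasp_force: 0.0
```

```bash
python3 - <<'E'
from h import *
st()
r,p,o=T()
tip=p+.008*r[:,2]-C
print('tip in crown frame',tip@xc,tip@yc,tip@zc)
for c in((-.020,0,.006),): to(C+xc*c[0]+zc*c[2]-.008*r[:,2])
print('xc in tool',r.T@xc,'zc',r.T@zc)
p=bot.read_camera("scene")
cv2.imwrite("pics/w1.png",cv2.resize(p["img"][150:250,290:410,::-1],None,fx=6,fy=6,interpolation=2))
E
```

```text
t 14.5 tcp [ 0.5468 -0.0842  0.1315] tip [ 0.5514 -0.0845  0.1249]
[[-0.8249 -0.0186  0.5649]
 [-0.0553  0.9973 -0.048 ]
 [-0.5625 -0.0708 -0.8238]]
q [ 0.594   0.3294 -0.6452  2.3435  1.9274  0.2382 -0.2184] F [-1.216   0.5739  0.1161]
tip in crown frame -0.01712954604405633 -0.0012586305652973972 0.03668576680573574
shift [-0.0003  0.0033  0.0307]
xc in tool [-0.9947 -0.033  -0.0985] zc [ 0.1004 -0.0647 -0.9929]
```

View pics/w1.png

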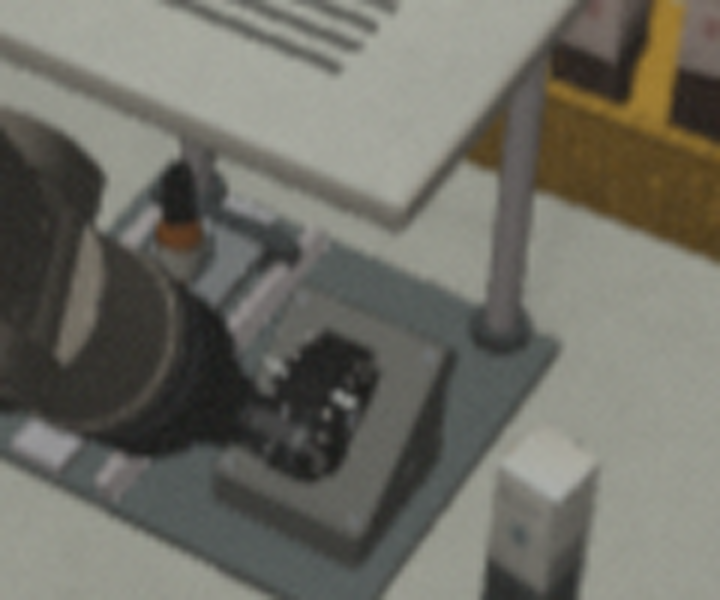

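White line is near click 1 (measured (345,268), projection 1 with offset), so about 3 clicks = 38 mm are needed. The fingertip hovers over the wheel's lower side at about (270,430) in this crop. Approaching.

>>> {"op": "send_rows", "data": {"deltas": "-0.001 0.001 0.01 0; -0.002 0.002 0.02 0; -0.004 0.003 0.029 0; -0.004 0.003 0.029 0"}}

```text
t: 14.95
eef_pos: [0.5666, -0.079, 0.1119]
tool_rot: [0.297, -0.022, 0.954, -0.031]
contact_force: [-0.1, -0.3, 0.1]
gripper_width: 0.001
grasp_force: 0.0
```

```bash
cat >> h.py <<'E'
def tc():
    r,p,o=T();tip=p+.008*r[:,2]-C;f=np.array(o['contact_force'])
    print('t',o['t'],'tip xyz mm',np.array([tip@xc,tip@yc,tip@zc])*1e3,'F xyz',f@xc,f@yc,f@zc)
    print('xc in tool',r.T@xc,'zc',r.T@zc)
E
python3 -c "
from h import *
tc()"
```

```text
t 14.95 tip xyz mm [-14.4881   3.228    8.8731] F xyz -0.006608072557002247 -0.2945232871743934 0.18519436903551065
xc in tool [-0.9947 -0.0384 -0.0957] zc [ 0.0978 -0.0623 -0.9933]
```

>>> {"op": "send_rows", "data": {"deltas": "0 -0.002 0.003 0; 0 -0.003 0.006 0; 0 -0.003 0.007 0"}}

```text
t: 15.25
eef_pos: [0.5703, -0.0841, 0.1071]
tool_rot: [0.297, -0.021, 0.954, -0.032]
contact_force: [0.2, 0.5, 0.4]
gripper_width: -0.002
grasp_force: 0.0
```

```bash
python3 -c "
from h import *
tc()"
```

```text
t 15.25 tip xyz mm [-14.82    -2.0604   2.9189] F xyz 0.43577320317318297 0.4826890719589889 0.15735631823235105
xc in tool [-0.9949 -0.0376 -0.0946] zc [ 0.0968 -0.0652 -0.9932]
```

>>> {"op": "send_rows", "data": {"deltas": "0 0.001 0.001 0; 0 0.001 0.002 0; 0 0.001 0.003 0"}}

```text
t: 15.55
eef_pos: [0.572, -0.083, 0.1046]
tool_rot: [0.297, -0.022, 0.954, -0.032]
contact_force: [-0.1, 0.2, 0.2]
gripper_width: -0.002
grasp_force: 0.2
```

```bash
python3 -c "
from h import *
tc()"
```

```text
t 15.55 tip xyz mm [-15.0665  -0.9478  -0.0874] F xyz 0.09540473523289453 0.2246113701064668 0.1901601112049548
xc in tool [-0.9949 -0.0378 -0.0944] zc [ 0.0966 -0.0649 -0.9932]
```

>>> {"op": "send_rows", "data": {"deltas": "0 0 0.001 0; 0 0 0.002 0; 0 0 0.002 0"}}

```text
t: 15.85
eef_pos: [0.5732, -0.083, 0.103]
tool_rot: [0.297, -0.022, 0.954, -0.032]
contact_force: [-2.5, 0.0, 3.3]
gripper_width: -0.004
grasp_force: 1.7
```

```bash
python3 -c "
from h import *
tc()"
```

```text
t 15.85 tip xyz mm [-15.2499  -0.9814  -2.1113] F xyz 0.20074741777483499 0.1087842471408664 4.1252359856395024
xc in tool [-0.9949 -0.0377 -0.0945] zc [ 0.0967 -0.0646 -0.9932]
```

>>> {"op": "send_rows", "data": {"deltas": "0 0 0.001 0; -0.005 0 0.001 0; -0.01 0 0.001 0; -0.015 0 0.001 0; -0.02 -0.001 0.001 0"}}

```text
t: 16.35
eef_pos: [0.5902, -0.0827, 0.114]
tool_rot: [0.297, -0.022, 0.954, -0.032]
contact_force: [-6.4, 1.9, 8.3]
gripper_width: 0.003
grasp_force: 5.2
```

```bash
python3 - <<'E'
from h import *
tc()
p=bot.read_camera("scene")
cv2.imwrite("pics/w2.png",cv2.resize(p["img"][180:250,300:400,::-1],None,fx=7,fy=7,interpolation=2))
E
```

```text
t 16.35 tip xyz mm [ 4.9084 -1.2991 -4.6195] F xyz 0.45242216029387994 2.167483090366303 10.419415820098251
xc in tool [-0.9949 -0.0381 -0.0943] zc [ 0.0965 -0.0646 -0.9933]
```

View pics/w2.png

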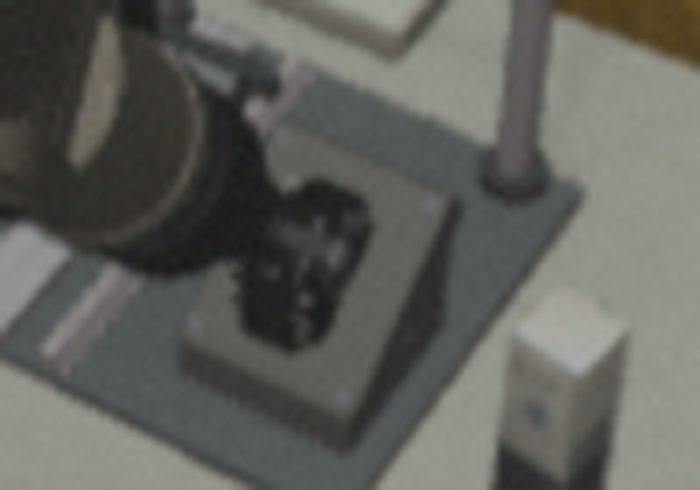

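The line is hidden under the fingertip (about (300,225)); force is 10 N, a bit firm. I'll lift off and look.

>>> {"op": "send_rows", "data": {"deltas": "0 0 -0.004 0; 0.002 0 -0.015 0; 0.015 0 -0.04 0; 0.015 0 -0.05 0; 0.015 0 -0.05 0"}}

```text
t: 16.9
eef_pos: [0.5493, -0.0817, 0.1472]
tool_rot: [0.298, -0.021, 0.954, -0.033]
contact_force: [0.3, -0.8, 0.2]
gripper_width: -0.0
grasp_force: 0.0
```

```bash
python3 - <<'E'
from h import *
tc()
p=bot.read_camera("scene")
cv2.imwrite("pics/w3.png",cv2.resize(p["img"][180:250,300:400,::-1],None,fx=7,fy=7,interpolation=2))
E
```

```text
t 16.9 tip xyz mm [-5.0628  1.0569 47.0892] F xyz 0.3410608062191057 -0.7886836549055657 -0.0664444941488485
xc in tool [-0.995  -0.0381 -0.0932] zc [ 0.0954 -0.0661 -0.9933]
```

View pics/w3.png

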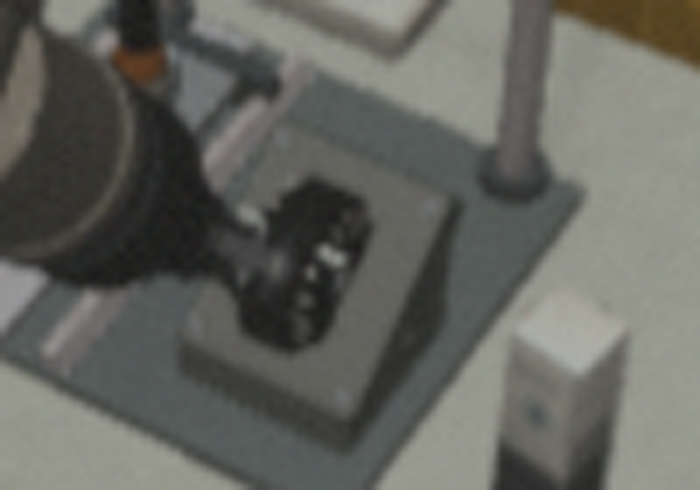

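The finger at (240,240) still hides the line, with the long tick at (333,258). I'll move aside and view it beside the earlier crop.

>>> {"op": "send_rows", "data": {"deltas": "0.01 0.04 -0.01 0; 0.02 0.08 -0.02 0; 0.02 0.11 -0.02 0; 0.02 0.11 -0.02 0; 0.02 0.11 -0.02 0"}}

```text
t: 17.45
eef_pos: [0.5198, 0.0288, 0.1428]
tool_rot: [0.297, -0.022, 0.954, -0.031]
contact_force: [-0.1, -0.0, 0.4]
gripper_width: 0.001
grasp_force: 0.0
```

```bash
python3 - <<'E'
from h import *
tc()
im=np.mean([bot.read_camera("scene")["img"][195:235,325:365,::-1].astype(float) for i in range(6)],0).astype(np.uint8)
a=cv2.resize(cv2.imread("pics/w0.png"),(120,80),interpolation=cv2.INTER_AREA)[15:55,45:85]
cv2.imwrite("pics/w4.png",cv2.resize(np.clip(np.hstack([a,im])*1.5,0,255).astype(np.uint8),None,fx=10,fy=10,interpolation=2))
E
```

```text
t 17.45 tip xyz mm [-27.4822 112.5919  60.2021] F xyz 0.16817504608726164 -0.042849478487910375 0.35251493765030306
xc in tool [-0.9949 -0.0383 -0.0946] zc [ 0.0968 -0.0634 -0.9933]
```

View pics/w4.png

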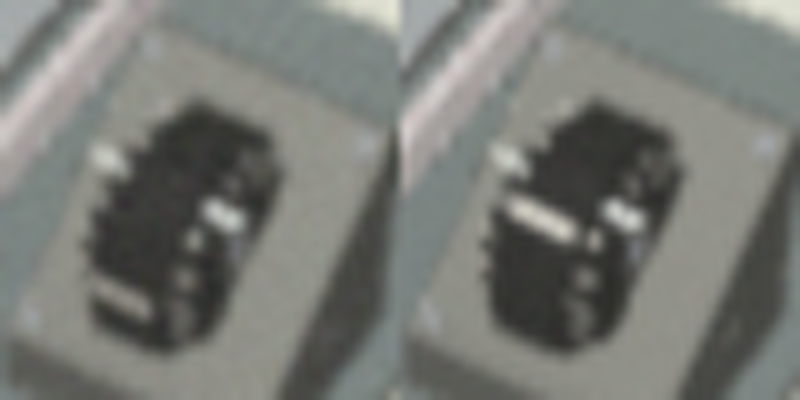

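Right half: the line (540,220) now stands at tick 3, next to (595,240), and the long tick 4 is at (625,215). On the left it was at click 1. One more click is needed.

```bash
python3 -c "
from h import *
r,p,o=T()
for z in (.03,.005): to(C-.015*xc-.0005*yc+z*zc-.008*r[:,2])"
```

```text
shift [-0.0124 -0.1093  0.037 ]
shift [-0.0148 -0.1076  0.0618]
```

>>> {"op": "send_rows", "data": {"deltas": "0 -0.04 0 0; -0.006 -0.08 0.015 0; -0.012 -0.11 0.035 0; -0.014 -0.109 0.05 0; -0.015 -0.108 0.06 0"}}

```text
t: 18.25
eef_pos: [0.5685, -0.0843, 0.1096]
tool_rot: [0.297, -0.019, 0.954, -0.033]
contact_force: [-0.0, 0.7, 0.3]
gripper_width: -0.003
grasp_force: 0.0
```

>>> {"op": "send_rows", "data": {"deltas": "0 0 0 0;0 0 0.0005 0"}}

```text
t: 18.45
eef_pos: [0.5679, -0.0819, 0.1097]
tool_rot: [0.297, -0.021, 0.954, -0.032]
contact_force: [-0.7, 0.2, 0.4]
gripper_width: -0.0
grasp_force: 0.0
```

```bash
python3 -c "
from h import *
tc()"
```

```text
t 18.45 tip xyz mm [-14.9057   0.2279   6.4105] F xyz -0.2752847286510262 0.21773364265389145 0.7257164772549629
xc in tool [-0.9948 -0.0371 -0.0952] zc [ 0.0973 -0.0648 -0.9932]
```

>>> {"op": "send_rows", "data": {"deltas": "0 0 0.004 0; 0 0 0.006 0; 0 0 0.0075 0; 0 0 0.0088 0; 0 0 0.0088 0"}}

```text
t: 18.95
eef_pos: [0.5733, -0.0819, 0.1027]
tool_rot: [0.297, -0.022, 0.954, -0.032]
contact_force: [-1.3, -0.1, 3.1]
gripper_width: 0.003
grasp_force: 1.8
```

```bash
python3 -c "
from h import *
tc()"
```

```text
t 18.95 tip xyz mm [-15.2756   0.0263  -2.4079] F xyz 0.9776653814223311 -0.0070304640477299 3.180164894859477
xc in tool [-0.9949 -0.0379 -0.0944] zc [ 0.0966 -0.0647 -0.9933]
```

>>> {"op": "send_rows", "data": {"deltas": "0 0 0.001 0; -0.004 0 0.001 0; -0.0085 0 0.001 0; -0.013 -0.0005 0.001 0; -0.013 -0.0005 0.001 0"}}

```text
t: 19.45
eef_pos: [0.585, -0.0817, 0.1102]
tool_rot: [0.298, -0.022, 0.954, -0.032]
contact_force: [-8.8, 0.6, 12.5]
gripper_width: -0.001
grasp_force: 7.5
```

```bash
python3 -c "
from h import *
tc()"
```

```text
t 19.45 tip xyz mm [-1.5318 -0.119  -4.1862] F xyz 1.319228538738974 0.9077740190473662 15.18294626100501
xc in tool [-0.995  -0.0384 -0.0933] zc [ 0.0955 -0.0652 -0.9933]
```

>>> {"op": "send_rows", "data": {"deltas": "0 0 -0.004 0; 0.001 0 -0.015 0; 0.015 0 -0.04 0; 0.025 0.035 -0.05 0; 0.035 0.075 -0.06 0"}}

```text
t: 19.95
eef_pos: [0.5199, -0.0074, 0.1339]
tool_rot: [0.298, -0.02, 0.954, -0.033]
contact_force: [1.4, 0.1, -0.4]
gripper_width: 0.002
grasp_force: 0.0
```

>>> {"op": "send_rows", "data": {"deltas": "0 0.03 0 0; 0 0.035 0 0; 0 0.035 0 0"}}

```text
t: 20.25
eef_pos: [0.5196, 0.0298, 0.1308]
tool_rot: [0.297, -0.022, 0.954, -0.031]
contact_force: [-0.0, -0.5, -0.1]
gripper_width: 0.001
grasp_force: 0.0
```

```bash
python3 - <<'E'
from h import *
tc()
P=[bot.read_camera("scene") for i in range(4)]
im=np.mean([p["img"][195:235,325:365,::-1].astype(float) for p in P],0).astype(np.uint8)
im2=cv2.resize(P[-1]["img"][160:240,270:350,::-1],(400,400))
cv2.imwrite("pics/w5.png",np.hstack([cv2.resize(np.clip(im*1.5,0,255).astype(np.uint8),None,fx=10,fy=10,interpolation=2),im2]))
for k in("carton","bottle","labels","tape","lying_carton","push_face"): print(k,[np.round(d['xyz'],3) for d in bot.landmark_of(P[-1],k)[:1]])
E
```

```text
t 20.25 tip xyz mm [-35.3167 113.5722  51.0442] F xyz -0.07212486051609943 -0.46757646705158484 -0.03933768995650849
xc in tool [-0.9949 -0.039  -0.0941] zc [ 0.0963 -0.0632 -0.9934]
carton [array([ 0.614, -0.202,  0.002])]
bottle [array([ 0.661, -0.014, -0.002])]
labels [array([ 0.43 , -0.359,  0.001])]
tape []
lying_carton [array([0.418, 0.312, 0.002])]
push_face [array([0.617, 0.046, 0.057])]
```

View pics/w5.png

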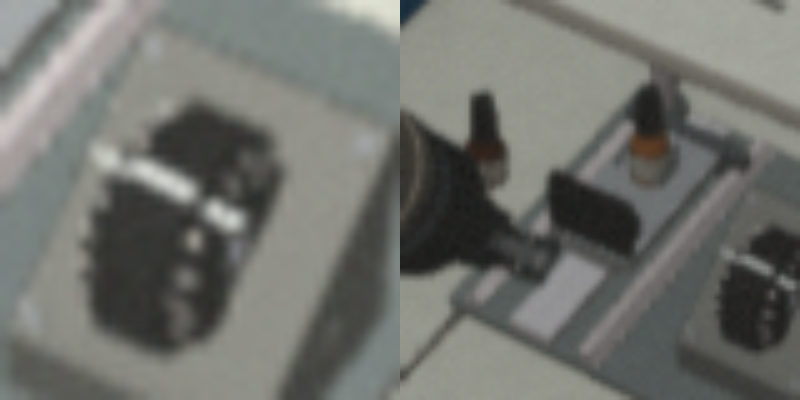

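The white line (165,180) joins both long ticks, (105,157) and (225,212), so the wheel is at click 4. The carriage is home, the bystanders stand where they were, and the finger is clear.

```bash
python3 -c "
from h import *
print(bot.hand_in())"
```

```text
the job is handed in; nothing more can be done
None
```

The carriage is pushed home against the end stop and the dimmer wheel rests at its fourth click, with its white line on the long ticks. The arm was clear of everything and the job is handed in, at about 20 s of the 48 s; the hand-in returned no verdict.

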